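Start the lathe in reverse for sanding

TASK

Start the lathe in reverse for sanding, from its grey control box on the bench, with the fingertips only: first flick the small bat-shaped direction toggle over from forward (leaning to the front of the box) to reverse (leaning to the back) until it stops, then press in the start button, the black round button between the big mushroom stop and the toggle, and let it spring out again. Be gentle, pinch nothing, and do not pick up the box or shove it along the bench. Do not touch the mushroom stop, the speed dial, the lamp button or the lathe, disturb nothing else on the bench, and finish clear of everything.

Things in the scene. Friction and masses are not known exactly. Their poses are not given: they have to be found in the camera images.
- console: lathe control box: grey sloped console, loose, 1.5 kg, 150 deep (x) x 260 wide (y) mm; slides if pushed with over about 8 N. Origin: centre of underside; x to its high back edge, y to its left, z up. Panel on top slopes up to the back at 0.21 rad; height 42 mm front, 58 centre, 74 back. Front row from left (+y): mushroom stop, start, toggle, dial. Back row: flat read-out, lamp button
- start_top (a point): centre of the top of the start button: a plain black push button 23 mm across, standing 8 mm proud of a dark 30 mm bezel, in the front row between the mushroom stop and the toggle (58 mm to the right of the stop's centre, 62 mm to the left of the toggle). z of this frame is the panel's normal, along which it is pressed (-z)
- start (a joint): how far the start button is in: 0 out, 0.006 m fully in. It springs back: 1.5 N to begin to move, 5 N fully in, then a hard stop. It counts as pressed from 0.0035 m
- toggle (a joint): the direction toggle: 0 = forward (leaning 0.35 rad from the panel's normal towards the box's front edge, -x), 0.70 rad = reverse (leaning 0.35 rad towards the back edge, +x). A stiff lever with hard stops at both ends: about 1 N at the tip (2 N at half height) moves it, and it stays where it is left. Reverse is made from 0.55 rad
- toggle_tip (a point): tip of the toggle: a plain black bat lever, 38 mm from pivot to tip, 9 mm thick at the tip and 6 mm at the foot; it moves with the lever
- toggle_pivot (a point): pivot of the toggle, fixed in the box, 5 mm above the panel; axes as the box's own (z up, not the panel's normal)
- stop: the emergency stop: a black mushroom head 40 mm across, its top 30 mm above the panel, at the left end of the front row. Origin on the panel, z along the panel's normal. To be left alone
- dial: the speed dial: a black round knob with a white pointer line, 46 mm skirt, 24 mm tall, at the right end of the front row, 62 mm from the toggle. Origin on the panel, z along its normal. To be left alone
- lamp_button: the lamp button, of the same shape and size as the start button (top 12 mm above the panel), in the back row behind the toggle, 64 mm from it. Origin on the panel, z along its normal. To be left alone
- lathe: white wood lathe along the back of the bench, along its y: 800 mm long bed, 100 mm tall; headstock (330 mm tall) at +y, tailstock (310 mm tall) at -y; its origin lies on the bench 120 mm before the bed's centre line; the lathe begins 30 mm behind the origin (x). Does not move; to be left alone
- faceplate: steel lathe faceplate lying flat: disc 80 mm across and 8 mm thick with a 40 mm hub, 30 mm tall. Loose; origin at the underside, centre. To be left alone
- sanding_block: cork sanding block, 55 x 85 x 33 mm. Loose; origin at the underside, centre. To be left alone
- wax_tin: round aluminium tin, 75 mm across, 28 mm tall. Loose; origin at the underside, centre. To be left alone
- chuck_key: steel T-handled chuck key lying flat, shank 90 mm, cross-bar 62 mm, 14 mm tall; origin at the cross-bar, x along the shank. Loose; origin at the underside. To be left alone
- goblet: turned dark goblet standing, 62 mm across, 125 mm tall. Loose; origin at the underside, centre. To be left alone
- bowl: small turned bowl, 110 mm across, 45 mm tall. Loose; origin at the underside, centre. To be left alone
- blank: square wooden blank, 150 x 45 x 45 mm, x along it. Loose; origin at the underside, centre. To be left alone
- gouge: turning gouge lying on the bench along its x, 400 mm long (from 200 mm behind its origin to 200 mm ahead), 31 mm tall. Loose; origin at the underside, centre. To be left alone

How it is judged:
On the way, in this order (a step that is already met when the one before it is completed fails the run):
1. the direction toggle is over at reverse (value of joint toggle above 0.55 rad), for 0.2 s.
2. the start button is pressed in (value of joint start above 0.0035 m and value of joint toggle above 0.55 rad and contact force between the fingers and console above 0.5 N), for 0.05 s.
At the end, for the whole second after the job is handed in: the toggle stands at reverse (above 0.55 rad), the start button has been pressed in (at least 3.5 mm) after that and is out again (within 1 mm), and the box stands flat and still within 15 mm of where it was (value of joint toggle above 0.55 rad and value of joint start below 0.001 m and linear speed of console below 0.01 m/s and distance of console from where it was at the start of the episode below 0.015 m and angle between console's own z axis and vertical below 0.03 rad); the robot touches nothing.
It fails at once if start pressed while the toggle is not over at reverse (value of joint start above 0.002 m and value of joint toggle below 0.55 rad).
It fails at once if more than 25 N put on the control box or anything on it (forced or pinched) (contact force between any of the fingers, the arm and console above 25 N).
It fails at once if the control box lifted (5 mm), tipped (0.08 rad) or shoved more than 15 mm (height (world z) of console above 0.005 m or angle between console's own z axis and vertical above 0.08 rad or distance of console from where it was at the start of the episode above 0.015 m).
It fails at once if the mushroom stop, speed dial, lamp button or lathe touched (1 N) (contact force between any of the fingers, the arm and stop above 1 N or contact force between any of the fingers, the arm and dial above 1 N or contact force between any of the fingers, the arm and lamp_button above 1 N or contact force between any of the fingers, the arm and lathe above 1 N).
It fails at once if another thing on the bench moved more than 10 mm (distance of any of faceplate, sanding_block, wax_tin, chuck_key, goblet, bowl, blank, gouge from where it was at the start of the episode above 0.01 m).
It also fails if it takes over 38 s, if anything falls off the work surface, if the arm or the gripper's body presses on something with over 40 N, if the wrist force passes 120 N, or if a joint passes its speed limit or range.

ROBOT

A 6-joint arm with a two-finger parallel gripper is mounted at the origin on the work surface. World frame = base frame: x ahead of the robot, y to its left, z up, the work surface at z = 0. Lengths are in m, angles in rad, forces in N, time in s.
With the tool pointing down it reaches from about 0.35 to 0.775 m from the base axis. Payload 7.3 kg.
Tool frame: the origin (TCP) lies on the centre line of the jaws, within the pads' length; the fingertips stand 25 mm ahead of it and the grasp point (between the pads) lies 6 mm ahead of it; z points along the fingers, y is the line along which they close (so a half turn about z gives the same grasp; the last joint's range is limited). The gripper opens to 92 mm and grips with 3 to 60 N. Pads are 19 mm wide; open, the fingers measure 130 mm over their backs; the gripper's body (75 mm by 190 mm) begins 47 mm behind the grasp point.
Start: joints at [1.145, 0.342, 1.524, -0, 1.275, -0.146], TCP at [0.145, 0.505, 0.252] pointing down, gripper open.
Joint ranges: [-2.53, 2.53], [-0.77, 2.02], [0.04, 2.7], [-1, 4.14], [0.28, 2.66], [-3.11, 3.11]. Speed limits (rad/s): [2.57, 2.57, 3.14, 3.14, 3.14, 3.14].

INTERFACE

Orientations are given as [roll, pitch, yaw] about the fixed x, y, z axes, in that order (R = Rz(yaw) Ry(pitch) Rx(roll)).
In Python, from rig import robot gives the robot as it stands.
- The arm moves only by the tool arm_command, never from a script. Its argument "deltas" is a list of rows, each an object with "xyz": the shift along the tool's x, y, z in m, a list of three; "twist": the turn about the tool's z in degrees; "fingers": the opening, from 0 (shut) to 1 (fully open). In form: [{"xyz": [tx, ty, tz], "twist": twist, "fingers": fingers}, ...]. A call has 1 to 12 rows; each row shifts and turns the commanded pose from where the row before left it, along the tool's axes as they then stand; what a row does not reach is not made up. A row lasts 1/8 s, in which the tool goes at most 62.5 mm and 10.7 degrees, less where a joint would pass 70% of its speed; a pose out of reach is approached as far as the arm can. A call with a gripper value outside its range is refused whole. The fingers move at their own pace and stop on an object; "force" is the grip in N (left out, the last holds). Time passes only in rows, so rows that do not move let the fingers close. It gives the time, the measured TCP pose, the force, the opening and the grip force at its end, in the units of the state.
- robot.get_state(): the state, without advancing time (a new reading comes with each control period).
- robot.capture(name): name is "scene" or "top"; returns the picture (480x640x3 uint8, red, green, blue); there is no depth.
- robot.camera_info(name): a dict with "fx", "fy", "cx", "cy" (pixels), "R" (3x3) and "t" (3): a world point X has camera coordinates R X + t. Camera axes: x right, y down, z forward; pixel columns grow to the right and rows downward; lengths in m; the calibration is good to about 2 mm. A picture is of the moment at which its call begins. camera_info takes no time and is no camera call.
- robot.hand_in(): hands the job in; it is judged then, once.
Trained networks look in the newest picture that a camera, given by its name, has taken for a name from the list of things; names that differ only in an ending like _2 or _b are one class to them, and where a whole thing is asked for, a point or a joint stands for the part that bears it (a point fixed in the world has none). Each returns a list of dicts, best first, with "conf" (0 to 1); they miss things now and then, are a little off and sometimes report something else, mostly with a low value. They report only what shows in the picture. A call takes as long as a camera call.
- robot.spot_in(camera, query): "rect" ([centre column, centre row, width, height] in pixels, round what is visible of it).
- robot.outline_of(camera, query): "pixels" (480x640 bool, what is visible of it) and "rect" ([centre column, centre row, width, height] in pixels, round what is visible of it).
- robot.pinpoint(camera, query): "position" ([column, row] in pixels: a listed point, or the origin of a listed thing).
The state is a dict: "clock": time; "joint_positions": joint angles; "joint_vel": joint speeds; "effort": joint torques, N m; "tool_pos": TCP position; "tcp_rot": TCP orientation; "force": force on the tool from outside, world axes, zero at the start; "wrist_torque": the same for the moment, N m; "width": finger opening in m; "finger_force": force on a finger pad.
Only numpy, scipy, OpenCV 4.12 (cv2) and the standard library are available. Lean on these libraries where they do the work, as an engineer would, in place of code of your own. Each camera call takes 0.05 s, during which the arm holds its last target. There are 200 camera calls.

## Working session

There is one attempt and no reset: what is moved stays moved. The work goes in short steps, Python scripts to look and compute and a tool call to move; the robot and the scene stay as the last step left them, time stands still between calls to the robot, and variables do not carry over. Pictures are saved under pics/ and viewed, at most 10 in all, crops included, and the job is handed in when it is done.

Besides the shell and the picture viewer there is one more tool, called after "Call:" as name([rows], argument=value, ...), one row to a line, values as JSON. arm_command: Moves the arm, as the interface text tells. Its arguments: {"type":"object","properties":{"deltas":{"type":"array"},"force":{"type":"number"}},"required":["deltas"]}

```bash
mkdir -p pics; cat > h.py <<'E'
import numpy as np, cv2
from rig import robot
def save(n,f): 
    im=robot.capture(n); cv2.imwrite('pics/'+f,im[:,:,::-1]); return im
def ray(n,p):
    c=robot.camera_info(n);R=np.array(c['R']);t=np.array(c['t'])
    d=R.T@np.array([(p[0]-c['cx'])/c['fx'],(p[1]-c['cy'])/c['fy'],1]);return -R.T@t,d/np.linalg.norm(d)
def proj(n,X):
    c=robot.camera_info(n);q=np.array(c['R'])@np.array(X)+np.array(c['t']);return np.array([c['fx']*q[0]/q[2]+c['cx'],c['fy']*q[1]/q[2]+c['cy']])
def tri(p1,p2):
    a,d=ray('scene',p1);b,e=ray('top',p2)
    s=np.linalg.lstsq(np.c_[d,-e],b-a,rcond=None)[0];P=a+s[0]*d;Q=b+s[1]*e
    return (P+Q)/2,np.linalg.norm(P-Q)
E
python3 - <<'E'
from h import *
np.set_printoptions(precision=4,suppress=True)
for n in('scene','top'):
    save(n,n+'0.png');print(n,ray(n,(320,240)))
for q in ['start_top','toggle_tip','toggle_pivot','stop','dial','lamp_button','console']:
    r=[robot.pinpoint(n,q) for n in('scene','top')]
    for n,x in zip('st',r): print(q,n,[(np.round(k['position'],1),round(k['conf'],2)) for k in x[:3]])
    if r[0] and r[1]: print(tri(r[0][0]['position'],r[1][0]['position']))
print(robot.get_state())
E
```

```text
scene (array([ 1.5322, -0.4969,  1.0493]), array([-0.6653,  0.3533, -0.6577]))
top (array([0.4746, 0.0266, 1.2866]), array([ 0.0568, -0.0108, -0.9983]))
start_top s [(array([292.3, 236. ]), 0.47)]
start_top t [(array([333.3, 257.7]), 0.62), (array([375.2, 195.3]), 0.32), (array([428. , 225.1]), 0.18)]
(array([ 0.4988, -0.0229,  0.0727]), np.float64(0.015428860611946076))
toggle_tip s [(array([269.7, 236. ]), 0.6)]
toggle_tip t [(array([362.9, 263.4]), 0.55), (array([333.8, 259. ]), 0.16)]
(array([ 0.4853, -0.0859,  0.0878]), np.float64(0.007864402387160411))
toggle_pivot s [(array([274.9, 247.7]), 0.68), (array([133.9, 290.5]), 0.58)]
toggle_pivot t [(array([361.7, 255.6]), 0.62), (array([375.8, 192.7]), 0.19)]
(array([ 0.5048, -0.084 ,  0.0612]), np.float64(0.0032163241611233477))
stop s [(array([310.1, 234.7]), 0.49)]
stop t [(array([311.9, 261.4]), 0.64)]
(array([0.4933, 0.0295, 0.052 ]), np.float64(0.009225898238582365))
dial s [(array([258.3, 258.8]), 0.71), (array([291.9, 238.4]), 0.7), (array([349.2, 239.2]), 0.64)]
dial t [(array([388. , 244.9]), 0.64), (array([361.4, 257. ])
[... 282 characters left out ...]
[(array([289.8, 265.1]), 0.86), (array([130.5, 290.7]), 0.74), (array([272.1, 233.1]), 0.37)]
console t [(array([348.5, 246.9]), 0.58)]
(array([ 0.5289, -0.056 ,  0.0057]), np.float64(0.00010980285862074689))
{'clock': 0.8, 'joint_positions': array([ 1.145 ,  0.342 ,  1.5241,  0.    ,  1.2754, -0.146 ]), 'joint_vel': array([ 0.0005,  0.0005,  0.001 ,  0.0012,  0.0008, -0.0009]), 'effort': array([ -0.0003, -43.1084, -24.4472,   0.0719,   0.0484,   0.    ]), 'tool_pos': array([0.145 , 0.5046, 0.2517]), 'tcp_rot': array([ 3.1415, -0.    ,  2.8618]), 'force': array([-0.9133,  0.2389,  0.2748]), 'wrist_torque': array([ 0.0184, -0.025 ,  0.0011]), 'finger_force': 0.0, 'width': 0.09202354710695454}
```

View pics/scene0.png

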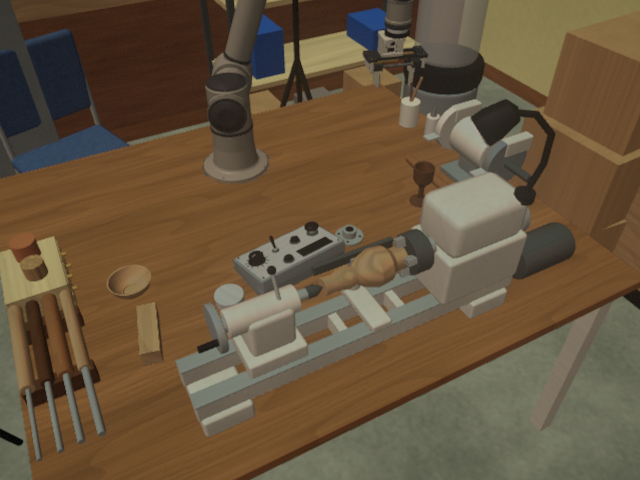

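View pics/top0.png

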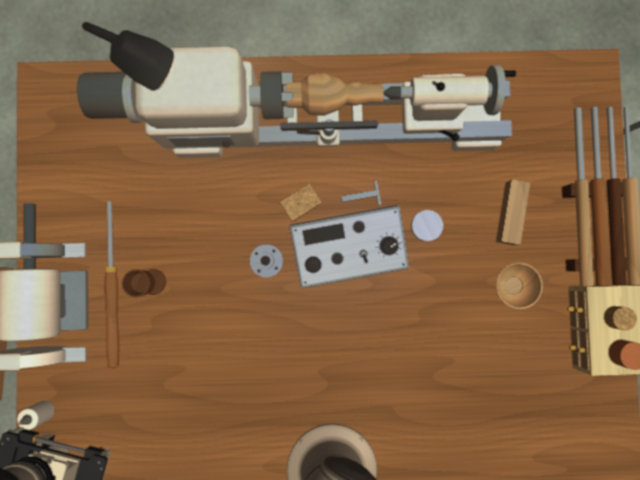

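The scene view shows the box at about (290,255) and the toggle at about (272,243). In the top view the box is at about (349,246), front row along the lower side: stop (313,264), start (337,258), toggle (363,257), dial (389,245). Yaw is about 0.2. Next I fit a box model to both views.

```bash
python3 - <<'E'
from h import *
ims=[]
for n,(x,y,w,h) in {'scene':(225,215,130,80),'top':(280,195,140,100)}.items():
    im=cv2.imread(f'pics/{n}0.png')[y:y+h,x:x+w]; 
    im=cv2.resize(im,None,fx=780/w,fy=780/w,interpolation=cv2.INTER_CUBIC); cv2.imwrite(f'pics/{n}c.png',im)
    for q in ['start_top','lamp_button','console']:
        pass
for n in('scene','top'):
    o=robot.outline_of(n,'console')[0]
    m=o['pixels'].astype(np.uint8); print(n,o['conf'],m.sum())
    c=max(cv2.findContours(m,0,2)[0],key=cv2.contourArea); print(cv2.approxPolyDP(cv2.convexHull(c),2.5,True)[:,0].tolist()); print(cv2.minAreaRect(c))
E
```

```text
scene 0.67 4240
[[344, 244], [342, 253], [300, 281], [259, 295], [240, 276], [233, 263], [234, 259], [270, 237], [308, 223], [314, 223]]
((289.692138671875, 256.132568359375), (53.187904357910156, 106.75504302978516), 58.570438385009766)
top 0.7 78
[[338, 254], [341, 261], [335, 263], [332, 258]]
((336.5, 258.5), (9.0, 9.0), 90.0)
```

View pics/scenec.png

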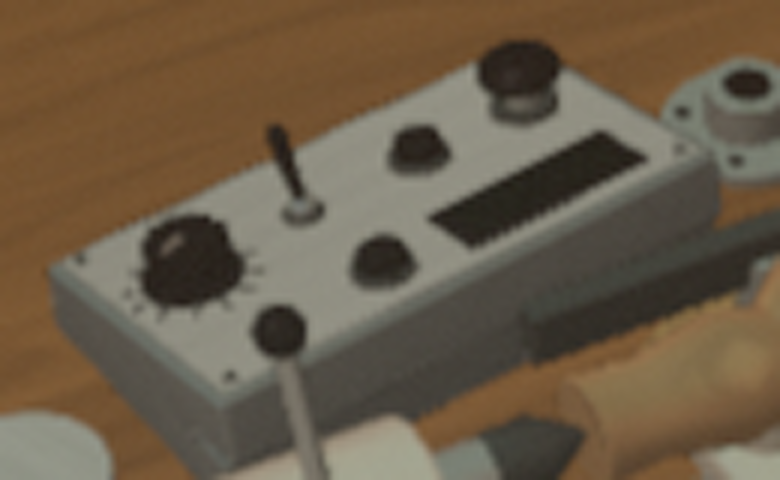

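View pics/topc.png

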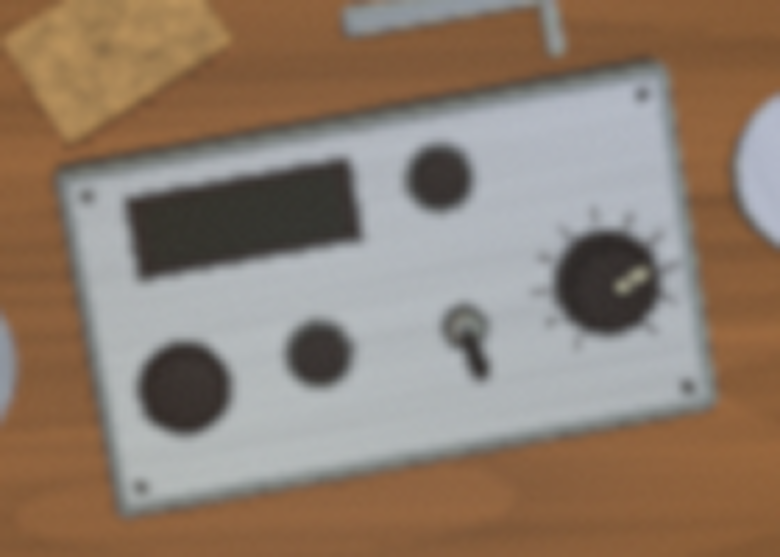

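```bash
cat > fit.py <<'E'
from h import *
from scipy.optimize import least_squares
T={'start':(319,351),'stop':(184,387),'dial':(608,282),'lamp':(439,177),'pivot':(465,326),'tip':(480,370),'BL':(62,170),'BR':(662,65),'FR':(713,402),'FL':(122,513)}
S={'start':(420,140),'stop':(519,65),'tip':(277,132),'pivot':(302,205),'lamp':(385,252),'dial':(190,240),'FR':(52,270),'BR':(218,403),'BL':(715,158),'FL':(475,62)}
a=.21;ca,sa=np.cos(a),np.sin(a)
def P(k,u,v0):  # box frame; u = front row box x, v0 = toggle y
    pan=lambda x,y,n:np.array([x-n*sa,y,.058+x*np.tan(a)+n*ca])
    if k=='pivot':return pan(u,v0,.005)
    if k=='tip':return pan(u,v0,.005)+.036*np.array([-np.sin(a+.35),0,np.cos(a+.35)])
    return {'start':lambda:pan(u,v0+.062,.012),'stop':lambda:pan(u,v0+.12,.030),'dial':lambda:pan(u,v0-.062,.024),
     'lamp':lambda:pan(u+.064*ca,v0,.012),'BL':lambda:pan(.075,.13,0),'BR':lambda:pan(.075,-.13,0),'FR':lambda:pan(-.075,-.13,0),'FL':lambda:pan(-.075,.13,0)}[k]()
def W(p,X):
    c,s=np.cos(p[2]),np.sin(p[2]);return np.array([p[0]+c*X[0]-s*X[1],p[1]+s*X[0]+c*X[1],X[2]])
def res(p):
    r=[]
    for n,D,s,o in(('top',T,780/140,(280,195)),('scene',S,6,(225,215))):
        for k,q in D.items(): r.append(proj(n,W(p,P(k,p[3],p[4])))-((np.array(q)+.5)/s-.5+o))
    return np.array(r)
if __name__=='__main__':
    np.set_printoptions(precision=4,suppress=True)
    f=least_squares(lambda p:res(p).ravel(),[.529,-.056,.2,-.02,-.03],loss='soft_l1')
    print(f.x);np.save('p.npy',f.x);r=res(f.x)
    for k,e in zip(list(T)+list(S),r):print(k,e.round(2))
    for k in T:print(k,W(f.x,P(k,f.x[3],f.x[4])))
E
python3 fit.py
```

```text
[ 0.5263 -0.0571  0.1575 -0.0176 -0.026 ]
start [0.13 0.62]
stop [-0.03  0.29]
dial [1.72 4.04]
lamp [ 0.3  -0.04]
pivot [-0.17 -0.33]
tip [-0.06 -0.39]
BL [-1.33 -0.06]
BR [ 1.59 -1.71]
FR [2.4  1.65]
FL [0.12 2.1 ]
start [0.45 0.58]
stop [ 0.54 -1.1 ]
tip [0.68 0.95]
pivot [1.2  1.37]
lamp [0.34 0.53]
dial [-1.55 -0.86]
FR [-1.73 -0.06]
BR [0.62 1.86]
BL [1.24 0.04]
FL [ 7.53 -3.33]
start [ 0.5009 -0.0246  0.066 ]
stop [0.4881 0.0321 0.0836]
dial [ 0.5178 -0.1475  0.0777]
lamp [ 0.5724 -0.0761  0.0793]
pivot [ 0.512  -0.0856  0.0591]
tip [ 0.4931 -0.0886  0.0896]
BL [0.58   0.0831 0.074 ]
BR [ 0.6208 -0.1737  0.074 ]
FR [ 0.4727 -0.1972  0.042 ]
FL [0.4319 0.0595 0.042 ]
```

```bash
sed -i "s/'FR':(52,270),'BR':(218,403),'BL':(715,158),'FL':(475,62)}/'FR':(52,270),'BR':(218,403),'BL':(715,158)}/; s/'dial':(608,282),//; s/'dial':(190,240),//" fit.py; python3 fit.py; sed -e "s/for k,q in D.items(): r.append(/for k,q in D.items(): r.append(p[[5,6] if n=='top' else [7,8]]+/" -e "s/-.02,-.03\]/-.02,-.03,0,0,0,0]/; s/res(p).ravel()/np.r_[res(p).ravel(),.7*p[5:]]/; s/p.npy/p2.npy/" fit.py > fit2.py; python3 fit2.py
```

```text
[ 0.5258 -0.056   0.1493 -0.018  -0.0275]
start [0.25 0.79]
stop [0.04 0.26]
lamp [0.68 0.31]
pivot [0.   0.05]
tip [0.04 0.01]
BL [-1.61 -0.33]
BR [ 1.48 -1.07]
FR [1.78 2.38]
FL [-0.67  1.94]
start [0.29 0.55]
stop [ 0.49 -1.04]
tip [0.46 0.79]
pivot [0.93 1.23]
lamp [-0.1   0.47]
FR [-1.41 -0.63]
BR [0.49 1.44]
BL [1.57 0.1 ]
start [ 0.5005 -0.0249  0.0659]
stop [0.4881 0.0319 0.0835]
lamp [ 0.5716 -0.0769  0.0793]
pivot [ 0.5111 -0.086   0.0591]
tip [ 0.4922 -0.0889  0.0896]
BL [0.5806 0.0837 0.074 ]
BR [ 0.6193 -0.1734  0.074 ]
FR [ 0.471  -0.1957  0.042 ]
FL [0.4323 0.0614 0.042 ]Traceback (most recent call last):
  File "fit2.py", line 21, in <module>
    f=least_squares(lambda p:np.r_[res(p).ravel(),.7*p[5:]],[.529,-.056,.2,-.02,-.03,0,0,0,0],loss='soft_l1')
    return func(*args, **kwargs)
    result = trf(vector_fun.fun, vector_fun.jac, x0, f0, J0, lb, ub, ftol, xtol,
                 gtol, max_nfev, x_scale, loss_function, tr_solver,
                 tr_options.copy(), verbose, callback=callback_wrapped)
    return trf_no_bounds(
        fun, jac, x0, f0, J0, ftol, xtol, g
[... 1119 characters left out ...]
^^^^^^^^^^^^^^^^^^^^^^^^^^
  File "fit2.py", line 21, in <lambda>
    f=least_squares(lambda p:np.r_[res(p).ravel(),.7*p[5:]],[.529,-.056,.2,-.02,-.03,0,0,0,0],loss='soft_l1')
                                   ~~~^^^
  File "fit2.py", line 17, in res
    for k,q in D.items(): r.append(p[[5,6] if n=='top' else [7,8]]+proj(n,W(p,P(k,p[3],p[4])))-((np.array(q)+.5)/s-.5+o))
                                                                   ~~~~^^^^^^^^^^^^^^^^^^^^^^^
  File "h.py", line 9, in proj
    c=robot.camera_info(n);q=np.array(c['R'])@np.array(X)+np.array(c['t']);return np.array([c['fx']*q[0]/q[2]+c['cx'],c['fy']*q[1]/q[2]+c['cy']])
ValueError: time passes only in moves, steps and waits
```

```bash
cat > h2.py <<'E'
import re
s=open('h.py').read().replace("from rig import robot\n","from rig import robot\nimport functools\nci=functools.cache(robot.camera_info)\n").replace("c=robot.camera_info(n)","c=ci(n)")
open('h.py','w').write(s)
E
python3 h2.py; cat > fit3.py <<'E'
from fit import *
T['dial']=(608,282);S['dial']=(190,240)
H={'start':.012,'stop':.030,'dial':.024,'lamp':.012,'pivot':.005}
I=list(H); C=('BL','BR','FR','FL')
def Q(k,p):
    if k in C:return P(k,0,0)
    i=I.index('pivot' if k=='tip' else k);x,y=p[3+2*i:5+2*i];n=H['pivot' if k=='tip' else k]
    X=np.array([x-n*sa,y,.058+x*np.tan(a)+n*ca])
    return X+(.036*np.array([-np.sin(a+.35),0,np.cos(a+.35)]) if k=='tip' else 0)
def res3(p,full=False):
    r=[]
    for n,D,s,o,j in(('top',T,780/140,(280,195),13),('scene',S,6,(225,215),15)):
        for k,q in D.items(): r.append(p[j:j+2]+proj(n,W(p,Q(k,p)))-((np.array(q)+.5)/s-.5+o))
    r=np.array(r)
    y=lambda k:p[4+2*I.index(k)]; x=lambda k:p[3+2*I.index(k)]
    d=lambda k,l:np.hypot((x(k)-x(l))/ca,y(k)-y(l))
    pri=np.array([d('stop','start')-.058,d('start','pivot')-.062,d('dial','pivot')-.062,d('lamp','pivot')-.064])/.001
    return r if full else np.r_[r.ravel(),pri,p[13:]/1.0]
np.set_printoptions(precision=4,suppress=True)
f=least_squares(res3,[.526,-.056,.17,-.018,.03,-.018,.09,-.01,-.09,.045,-.03,-.018,-.03,0,0,0,0],loss='soft_l1')
p=f.x;np.save('p3.npy',p);print('pose',p[:3],'off',p[13:])
for k,e in zip(list(T)+list(S),res3(p,True)):print(k,e.round(2),end='; ')
print()
for i,k in enumerate(I):print(k,p[3+2*i:5+2*i],W(p,Q(k,p)))
print('tip',W(p,Q('tip',p)))
E
python3 fit3.py
```

```text
pose [ 0.526  -0.056   0.1532] off [-0.1876 -0.4946 -0.3966 -0.2685]
start [0.01 0.1 ]; stop [-0.08 -0.2 ]; lamp [-0.05  0.33]; pivot [-0.18  0.04]; tip [-0.11  0.01]; BL [-1.88 -0.66]; BR [ 1.13 -1.84]; FR [1.67 1.57]; FL [-0.69  1.55]; dial [ 0.48 -0.08]; start [0.01 0.35]; stop [ 0.04 -1.32]; tip [-0.14  0.37]; pivot [0.36 0.8 ]; lamp [-0.23 -0.15]; FR [-1.79 -0.7 ]; BR [0.34 1.29]; BL [ 1.17 -0.28]; dial [ 0.15 -0.05]; 
start [-0.0175  0.0347] [ 0.5009 -0.0248  0.066 ]
stop [-0.0179  0.0925] [0.488  0.0317 0.0835]
dial [-0.0085 -0.0881] [ 0.5261 -0.1451  0.0797]
lamp [ 0.0434 -0.0262] [ 0.5705 -0.0756  0.079 ]
pivot [-0.0194 -0.0272] [ 0.51   -0.086   0.0588]
tip [ 0.4911 -0.0889  0.0893]
```

```bash
cat > mv.py <<'E'
from h import *
np.set_printoptions(precision=4,suppress=True)
p=np.load('p3.npy');c,s=np.cos(p[2]),np.sin(p[2])
def tobox(X): d=np.array(X[:2])-p[:2];return np.array([c*d[0]+s*d[1],-s*d[0]+c*d[1],X[2]])
def go(target_box):
    st=robot.get_state();b=tobox(st['tool_pos']);d=np.array(target_box)-b
    w=np.array([c*d[0]-s*d[1],s*d[0]+c*d[1]]);y=st['tcp_rot'][2]
    print('clock',st['clock'],'box tcp',b,'rot',st['tcp_rot'],'force',st['force'])
    for yy in(y,p[2]+np.pi):print('tool delta at yaw',round(yy,3),w@[np.cos(yy),np.sin(yy)],w@[np.sin(yy),-np.cos(yy)],-d[2])
E
python3 - <<'E'
from mv import *
tip=tobox((.4911,-.0889,.0893));print('tip',tip,'pivot',tobox((.51,-.086,.0588)),'start',tobox((.5009,-.0248,.066)))
go([tip[0]-.0045-.015-.0095,-.0272,.079+.025+.06])
r=robot.pinpoint('top','lathe');print(r[:1])
a,d=ray('top',r[0]['position']);print(a-d*a[2]/d[2])
E
```

```text
tip [-0.0395 -0.0272  0.0893] pivot [-0.0204 -0.0272  0.0588] start [-0.02    0.0347  0.066 ]
clock 0.9 box tcp [-0.291   0.6122  0.2518] rot [3.1415 0.     2.8618] force [ 0.2198  0.5809 -0.2212]
tool delta at yaw 2.862 -0.4702625848629576 -0.48704082219459816 0.08775680257835836
tool delta at yaw 3.295 -0.2224869454608457 -0.6394178761228709 0.08775680257835836
[]Traceback (most recent call last):
  File "<stdin>", line 5, in <module>
IndexError: list index out of range
```

Call:
arm_command([
  {"xyz":[0,0,0],"twist":-8.3,"fingers":0},
  {"xyz":[0,0,0],"twist":-8.3,"fingers":0},
  {"xyz":[0,0,0],"twist":-8.2,"fingers":0},
], force=5)

```text
clock: 1.32
tool_pos: [0.145, 0.5046, 0.2518]
tcp_rot: [3.141, 0.0, -2.984]
force: [-0.5, -0.4, 0.1]
width: 0.0665
finger_force: 0.0
```

Call:
arm_command([
  {"xyz":[-0.02,-0.058,0],"twist":0,"fingers":0},
  {"xyz":[-0.02,-0.058,0],"twist":0,"fingers":0},
  {"xyz":[-0.02,-0.058,0],"twist":0,"fingers":0},
  {"xyz":[-0.02,-0.058,0],"twist":0,"fingers":0},
  {"xyz":[-0.02,-0.058,0],"twist":0,"fingers":0},
  {"xyz":[-0.02,-0.058,0],"twist":0,"fingers":0},
  {"xyz":[-0.02,-0.058,0],"twist":0,"fingers":0},
  {"xyz":[-0.02,-0.058,0],"twist":0,"fingers":0},
  {"xyz":[-0.02,-0.058,0],"twist":0,"fingers":0},
  {"xyz":[-0.02,-0.058,0],"twist":0,"fingers":0},
  {"xyz":[0,0,0],"twist":0,"fingers":0},
  {"xyz":[0,0,0],"twist":0,"fingers":0},
])

```text
clock: 2.82
tool_pos: [0.4306, -0.0379, 0.2515]
tcp_rot: [3.141, -0.001, -2.989]
force: [-0.3, 0.5, -0.4]
width: 0.0006
finger_force: 0.0
```

```bash
python3 - <<'E'
from mv import *
go([-.0685,-.0272,.164]);print(robot.get_state()['width'])
E
```

```text
clock 2.825 box tcp [-0.0915  0.0324  0.2515] rot [ 3.1408 -0.0008 -2.9894] force [-0.2986  0.4644 -0.4433]
tool delta at yaw -2.989 -0.023077820567750977 -0.059623908658574094 0.08745990396874401
tool delta at yaw 3.295 -0.023015342755390317 -0.05964805347817478 0.08745990396874401
0.0006409094289356816
```

Call:
arm_command([
  {"xyz":[-0.012,-0.03,0.03],"twist":0,"fingers":0},
  {"xyz":[-0.006,-0.03,0.03],"twist":0,"fingers":0},
  {"xyz":[0,0,0.04],"twist":0,"fingers":0},
  {"xyz":[0,0,0.035],"twist":0,"fingers":0},
  {"xyz":[0,0,0.005],"twist":0,"fingers":0},
  {"xyz":[0,0,0],"twist":0,"fingers":0},
])

```text
clock: 3.58
tool_pos: [0.4583, -0.0939, 0.1126]
tcp_rot: [-3.141, 0.001, -2.987]
force: [0.2, 0.3, 0.3]
width: 0.0004
finger_force: 0.0
```

```bash
python3 - <<'E'
from mv import *
go([-.0685,-.0272,.104])
im=[]
for n,(x,y,w,h) in {'scene':(235,205,100,75),'top':(300,205,100,75)}.items():
    i=robot.capture(n)[y:y+h,x:x+w,::-1]; im.append(cv2.resize(i,(400,300),interpolation=cv2.INTER_CUBIC))
cv2.imwrite('pics/a.png',np.hstack(im))
E
```

```text
clock 3.575 box tcp [-0.0726 -0.0271  0.1126] rot [-3.1413  0.0007 -2.9869] force [0.199  0.2941 0.3454]
tool delta at yaw -2.987 -0.004147369257676522 -0.0001421533064687742 0.008570581474066419
tool delta at yaw 3.295 -0.004147567075784147 -0.00013625958289840555 0.008570581474066419
```

View pics/a.png

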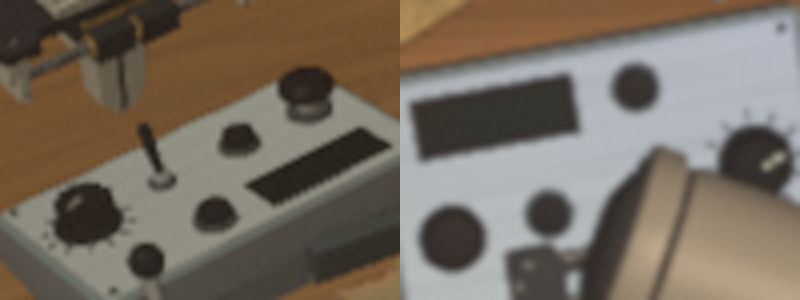

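Call:
arm_command([
  {"xyz":[-0.004,0,0.009],"twist":0,"fingers":0},
  {"xyz":[-0.004,0,0],"twist":0,"fingers":0},
  {"xyz":[-0.004,0,0],"twist":0,"fingers":0},
  {"xyz":[-0.004,0,0],"twist":0,"fingers":0},
  {"xyz":[-0.003,0,0],"twist":0,"fingers":0},
  {"xyz":[-0.003,0,0],"twist":0,"fingers":0},
  {"xyz":[-0.003,0,0],"twist":0,"fingers":0},
  {"xyz":[-0.003,0,0],"twist":0,"fingers":0},
  {"xyz":[0,0,0],"twist":0,"fingers":0},
  {"xyz":[0,0,0],"twist":0,"fingers":0},
])

```text
clock: 4.92
tool_pos: [0.4859, -0.0904, 0.1027]
tcp_rot: [-3.142, 0.001, -2.989]
force: [-0.9, -0.4, 0.4]
width: 0.0004
finger_force: 0.4
```

```bash
python3 - <<'E'
from mv import *
go([-.031,-.0272,.104])
print(proj('scene',[0.4583,-0.0939,0.0876]))
im=[]
for n,(x,y,w,h) in {'scene':(235,205,100,75),'top':(300,205,100,75)}.items():
    i=robot.capture(n)[y:y+h,x:x+w,::-1]; im.append(cv2.resize(i,(400,300),interpolation=cv2.INTER_CUBIC))
cv2.imwrite('pics/b.png',np.hstack(im))
E
```

```text
clock 4.925 box tcp [-0.0449 -0.0278  0.1027] rot [-3.1416  0.0006 -2.9886] force [-0.9335 -0.4424  0.4458]
tool delta at yaw -2.989 -0.013887552039441982 0.0006305712071155681 -0.001320264019589179
tool delta at yaw 3.295 -0.013887689185255223 0.0006275434560231289 -0.001320264019589179
[264.2372 231.137 ]
```

View pics/b.png

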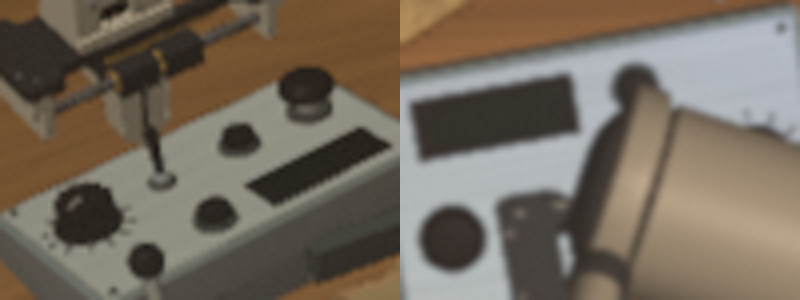

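The finger is behind the lever, centred on it, and the lever is beginning to move (around scene crop (150,140)). I'll go on slowly.

Call:
arm_command([
  {"xyz":[-0.002,0,0],"twist":0,"fingers":0},
  {"xyz":[-0.002,0,0],"twist":0,"fingers":0},
  {"xyz":[-0.002,0,0],"twist":0,"fingers":0},
  {"xyz":[-0.002,0,0],"twist":0,"fingers":0},
  {"xyz":[-0.002,0,0],"twist":0,"fingers":0},
  {"xyz":[0,0,0],"twist":0,"fingers":0},
])

```text
clock: 5.78
tool_pos: [0.4958, -0.0888, 0.1027]
tcp_rot: [-3.142, 0.0, -2.989]
force: [-0.3, -0.4, 0.4]
width: 0.0004
finger_force: 0.3
```

Call:
arm_command([
  {"xyz":[-0.001,0,0],"twist":0,"fingers":0},
  {"xyz":[-0.001,0,0],"twist":0,"fingers":0},
  {"xyz":[0,0,0],"twist":0,"fingers":0},
])

```text
clock: 6.15
tool_pos: [0.4976, -0.0886, 0.1027]
tcp_rot: [3.141, 0.0, -2.989]
force: [-1.9, -0.8, 0.9]
width: 0.0006
finger_force: 0.6
```

Call:
arm_command([
  {"xyz":[-0.001,0,0],"twist":0,"fingers":0},
  {"xyz":[0,0,0],"twist":0,"fingers":0},
])

```text
clock: 6.4
tool_pos: [0.4985, -0.0884, 0.1027]
tcp_rot: [3.141, -0.0, -2.989]
force: [-2.1, -0.7, 0.3]
width: 0.0004
finger_force: 0.8
```

Call:
arm_command([
  {"xyz":[-0.001,0,0],"twist":0,"fingers":0},
  {"xyz":[0,0,0],"twist":0,"fingers":0},
])

```text
clock: 6.65
tool_pos: [0.4995, -0.0883, 0.1027]
tcp_rot: [3.141, -0.0, -2.989]
force: [-1.8, 0.2, 0.3]
width: 0.0004
finger_force: 0.9
```

```bash
python3 - <<'E'
from mv import *
go([-.031,-.0272,.104])
im=[]
for n,(x,y,w,h) in {'scene':(235,205,100,75),'top':(300,205,100,75)}.items():
    i=robot.capture(n)[y:y+h,x:x+w,::-1]; im.append(cv2.resize(i,(400,300),interpolation=cv2.INTER_CUBIC))
cv2.imwrite('pics/c.png',np.hstack(im))
E
```

```text
clock 6.65 box tcp [-0.0311 -0.0278  0.1027] rot [ 3.1415 -0.     -2.9885] force [-1.7799  0.164   0.2924]
tool delta at yaw -2.989 -9.713906020991665e-05 0.0006212328385210097 -0.0013348548152542217
tool delta at yaw 3.295 -9.725245101825989e-05 0.0006212150975678857 -0.0013348548152542217
```

View pics/c.png

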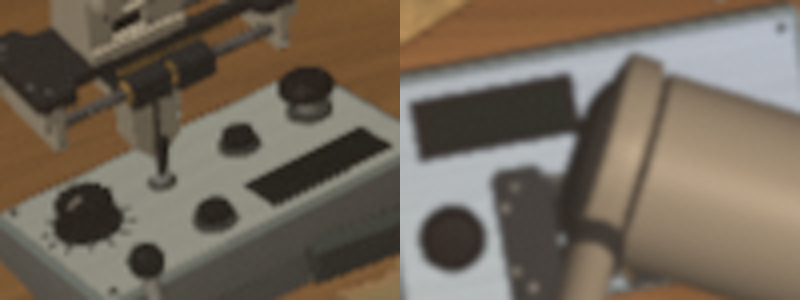

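The lever now looks about vertical and the box has not moved. Force is still about 2 N, so the stop isn't reached yet.

Call:
arm_command([
  {"xyz":[-0.001,0,0],"twist":0,"fingers":0},
  {"xyz":[0,0,0],"twist":0,"fingers":0},
])

```text
clock: 7.0
tool_pos: [0.4999, -0.0881, 0.1026]
tcp_rot: [3.141, -0.001, -2.988]
force: [-6.0, -1.7, 1.8]
width: 0.0005
finger_force: 2.6
```

Call:
arm_command([
  {"xyz":[-0.001,0,0],"twist":0,"fingers":0},
  {"xyz":[0,0,0],"twist":0,"fingers":0},
])

```text
clock: 7.25
tool_pos: [0.5001, -0.0881, 0.1025]
tcp_rot: [3.141, -0.003, -2.988]
force: [-7.4, -2.3, 3.6]
width: 0.0008
finger_force: 4.2
```

Call:
arm_command([
  {"xyz":[-0.0005,0,0],"twist":0,"fingers":0},
  {"xyz":[0,0,0],"twist":0,"fingers":0},
])

```text
clock: 7.5
tool_pos: [0.5002, -0.0881, 0.1025]
tcp_rot: [3.141, -0.004, -2.988]
force: [-9.6, -3.9, 5.2]
width: 0.0002
finger_force: 4.9
```

Call:
arm_command([
  {"xyz":[0.008,0,0],"twist":0,"fingers":0},
  {"xyz":[0.015,0,-0.01],"twist":0,"fingers":0},
  {"xyz":[0,0,-0.05],"twist":0,"fingers":0},
  {"xyz":[0,0.03,0],"twist":0,"fingers":0},
  {"xyz":[0,0.032,0],"twist":0,"fingers":0},
  {"xyz":[0,0,0],"twist":0,"fingers":0},
  {"xyz":[0,0,0],"twist":0,"fingers":0},
])

```text
clock: 8.38
tool_pos: [0.4699, -0.0306, 0.1632]
tcp_rot: [-3.141, 0.001, -2.988]
force: [0.2, -0.0, 0.1]
width: 0.0007
finger_force: 0.0
```

```bash
python3 - <<'E'
from mv import *
go([-.0255,.0347,.110])
im=[]
for n,(x,y,w,h) in {'scene':(235,205,100,75),'top':(300,205,100,75)}.items():
    i=robot.capture(n)[y:y+h,x:x+w,::-1]; im.append(cv2.resize(i,(400,300),interpolation=cv2.INTER_CUBIC))
cv2.imwrite('pics/d.png',np.hstack(im))
for n in('scene','top'):
    print(n,[robot.pinpoint(n,q)[:1] for q in('toggle_tip','start_top','lamp_button')])
    print(proj(n,W) if 0 else '',proj(n,(.5009,-.0248,.066)))
E
```

```text
clock 8.375 box tcp [-0.0515  0.0337  0.1632] rot [-3.141   0.0013 -2.9882] force [ 0.1791 -0.0393  0.1338]
tool delta at yaw -2.988 -0.02601496095618452 0.0009807203444643108 0.053249689247500634
tool delta at yaw 3.295 -0.026014817652779895 0.0009845143160272067 0.053249689247500634
scene [[{'position': [129.3, 293.3], 'conf': 0.54}], [{'position': [294.9, 235.5], 'conf': 0.42}], []]
 [294.9874 238.5265]
top [[{'position': [387.6, 245.0], 'conf': 0.3}], [], []]
 [337.0401 258.1922]
```

View pics/d.png

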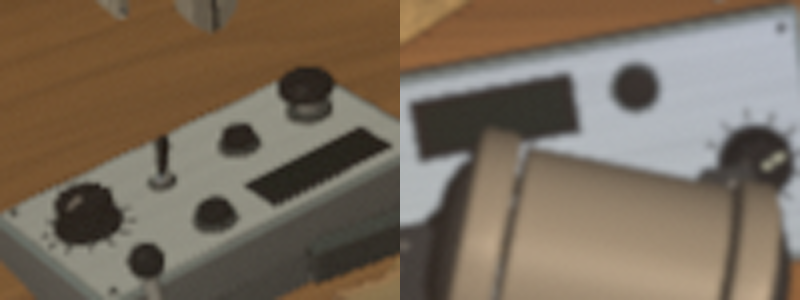

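The toggle now stands upright-to-back: scene crop tip at (161,137), foot at (162,182). The box is unmoved. Next I move over the start button.

```bash
python3 - <<'E'
from mv import *
for v in(.55,.6,.65,.7):
    t=v-.56;b=[-.0204+.0365*np.sin(t),-.0272,.0588+.0365*np.cos(t)]
    q=proj('scene',[p[0]+c*b[0]-s*b[1],p[1]+s*b[0]+c*b[1],b[2]]);q0=proj('scene',[.51,-.086,.0588]);print(v,(q-q0)*4)
E
```

```text
0.55 [ -3.3773 -42.1968]
0.6 [ -1.8187 -40.6808]
0.65 [ -0.2532 -39.0591]
0.7 [  1.3149 -37.3357]
```

Call:
arm_command([
  {"xyz":[-0.013,0,0],"twist":0,"fingers":0},
  {"xyz":[-0.013,0.001,0.02],"twist":0,"fingers":0},
  {"xyz":[0,0,0.025],"twist":0,"fingers":0},
  {"xyz":[0,0,0.008],"twist":0,"fingers":0},
  {"xyz":[0,0,0],"twist":0,"fingers":0},
  {"xyz":[0,0,0],"twist":0,"fingers":0},
])

```text
clock: 9.52
tool_pos: [0.496, -0.0253, 0.1105]
tcp_rot: [-3.141, 0.001, -2.989]
force: [-0.6, -0.0, 0.2]
width: 0.0006
finger_force: 0.0
```

```bash
python3 - <<'E'
from mv import *
go([-.0255,.0347,.091])
im=[]
for n,(x,y,w,h) in {'scene':(235,205,100,75),'top':(300,205,100,75)}.items():
    i=robot.capture(n)[y:y+h,x:x+w,::-1]; im.append(cv2.resize(i,(400,300),interpolation=cv2.INTER_CUBIC))
cv2.imwrite('pics/e.png',np.hstack(im))
E
```

```text
clock 9.525 box tcp [-0.025   0.035   0.1105] rot [-3.1412  0.0015 -2.9886] force [-0.5736 -0.0029  0.2062]
tool delta at yaw -2.989 0.0005166365520010802 -0.0002788069295899111 0.019506031514992972
tool delta at yaw 3.295 0.0005166930201571868 -0.0002787022672526424 0.019506031514992972
```

View pics/e.png

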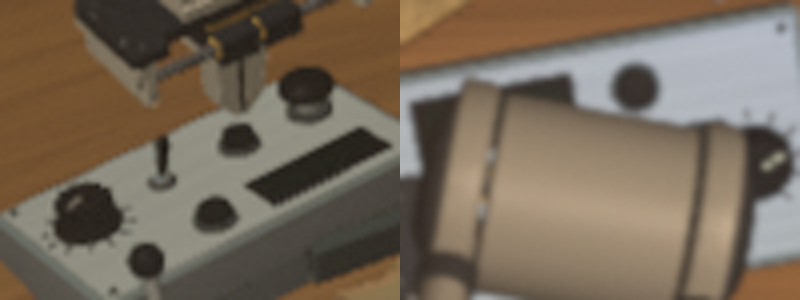

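The fingertips are centred over the start button (scene crop (240,110) above (240,138)). Pressing down now.

Call:
arm_command([
  {"xyz":[0,0,0.006],"twist":0,"fingers":0},
  {"xyz":[0,0,0.005],"twist":0,"fingers":0},
  {"xyz":[0,0,0.003],"twist":0,"fingers":0},
  {"xyz":[0,0,0.001],"twist":0,"fingers":0},
  {"xyz":[0,0,0.001],"twist":0,"fingers":0},
  {"xyz":[0,0,0],"twist":0,"fingers":0},
])

```text
clock: 10.38
tool_pos: [0.4954, -0.0252, 0.0937]
tcp_rot: [3.142, 0.0, -2.989]
force: [-0.2, 0.6, 0.6]
width: 0.0002
finger_force: 0.0
```

Call:
arm_command([
  {"xyz":[0,0,0.001],"twist":0,"fingers":0},
  {"xyz":[0,0,0.001],"twist":0,"fingers":0},
  {"xyz":[0,0,0],"twist":0,"fingers":0},
])

```text
clock: 10.75
tool_pos: [0.4955, -0.0252, 0.0918]
tcp_rot: [-3.142, 0.0, -2.989]
force: [0.3, 0.1, 1.6]
width: 0.0003
finger_force: 0.7
```

Call:
arm_command([
  {"xyz":[0,0,0.001],"twist":0,"fingers":0},
  {"xyz":[0,0,0.001],"twist":0,"fingers":0},
  {"xyz":[0,0,0],"twist":0,"fingers":0},
])

```text
clock: 11.12
tool_pos: [0.4957, -0.0252, 0.0899]
tcp_rot: [-3.141, 0.001, -2.989]
force: [1.3, 0.3, 2.4]
width: 0.0005
finger_force: 1.2
```

Contact at about TCP z 0.092. The spring is compressing.

Call:
arm_command([
  {"xyz":[0,0,0.001],"twist":0,"fingers":0},
  {"xyz":[0,0,0.001],"twist":0,"fingers":0},
  {"xyz":[0,0,0],"twist":0,"fingers":0},
])

```text
clock: 11.5
tool_pos: [0.4956, -0.0252, 0.0878]
tcp_rot: [-3.141, 0.001, -2.989]
force: [2.0, 0.5, 3.5]
width: 0.0001
finger_force: 1.8
```

Call:
arm_command([
  {"xyz":[0,0,0.001],"twist":0,"fingers":0},
  {"xyz":[0,0,0],"twist":0,"fingers":0},
])

```text
clock: 11.75
tool_pos: [0.4956, -0.0252, 0.0868]
tcp_rot: [-3.141, 0.001, -2.989]
force: [2.8, 0.2, 5.0]
width: 0.0003
finger_force: 2.1
```

Call:
arm_command([
  {"xyz":[0,0,0.001],"twist":0,"fingers":0},
  {"xyz":[0,0,0],"twist":0,"fingers":0},
])

```text
clock: 12.0
tool_pos: [0.4956, -0.0252, 0.0858]
tcp_rot: [-3.141, 0.001, -2.989]
force: [1.5, 1.6, 5.1]
width: 0.0006
finger_force: 2.3
```

Call:
arm_command([
  {"xyz":[0,0,0.0007],"twist":0,"fingers":0},
  {"xyz":[0,0,0],"twist":0,"fingers":0},
])

```text
clock: 12.25
tool_pos: [0.4957, -0.0252, 0.0855]
tcp_rot: [-3.141, 0.001, -2.989]
force: [1.2, 0.8, 8.0]
width: 0.0005
finger_force: 3.8
```

Call:
arm_command([
  {"xyz":[0.0005,0,-0.004],"twist":0,"fingers":0},
  {"xyz":[0.001,0,-0.006],"twist":0,"fingers":0},
  {"xyz":[0,0,-0.03],"twist":0,"fingers":0},
  {"xyz":[0,0,-0.05],"twist":0,"fingers":0},
  {"xyz":[0.04,0,-0.04],"twist":0,"fingers":0},
  {"xyz":[0.04,0.04,0],"twist":0,"fingers":0},
  {"xyz":[0,0.06,0],"twist":0,"fingers":0},
  {"xyz":[0,0.06,0],"twist":0,"fingers":0},
  {"xyz":[0,0.06,0],"twist":0,"fingers":0},
  {"xyz":[0,0,0],"twist":0,"fingers":0},
  {"xyz":[0,0,0],"twist":0,"fingers":0},
])

```text
clock: 13.62
tool_pos: [0.3805, 0.1795, 0.2145]
tcp_rot: [-3.141, -0.002, -2.987]
force: [0.1, -0.5, -0.1]
width: 0.0005
finger_force: 0.0
```

```bash
python3 - <<'E'
from mv import *
go([-.0255,.0347,.091])
im=[]
for n,(x,y,w,h) in {'scene':(235,205,100,75),'top':(300,205,100,75)}.items():
    i=robot.capture(n)[y:y+h,x:x+w,::-1]; im.append(cv2.resize(i,(400,300),interpolation=cv2.INTER_CUBIC))
cv2.imwrite('pics/f.png',np.hstack(im))
E
```

```text
clock 13.625 box tcp [-0.1079  0.255   0.2145] rot [-3.1409 -0.002  -2.9873] force [ 0.1494 -0.4745 -0.0595]
tool delta at yaw -2.987 -0.0821330132288367 -0.22037074048495298 0.12353767294115259
tool delta at yaw 3.295 -0.08236410210503557 -0.22028447473293716 0.12353767294115259
```

View pics/f.png

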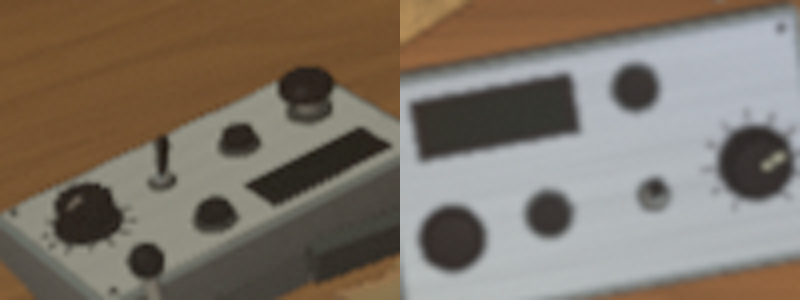

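The hard stop was felt at 8 N. The final picture shows the toggle leaning back (top crop (655,190)), the button out again (548,213), the box unmoved and the arm clear.

```bash
python3 -c "
from rig import robot
print(robot.hand_in())"
```

```text
the job is handed in; nothing more can be done
None
```

I flicked the toggle to its reverse stop, then pressed the start button fully in and let it spring out. The box has not visibly moved, the arm is clear, and the job is handed in at about 13.6 s; the hand-in gave no verdict.

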